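Lock a driver housing in the test jig with a tapered gib key

TASK

The silver diaphragm housing rattles in the socket of the aluminium test jig. Take the dark steel gib key from the hardwood stand and start it loosely by hand, thin end down and flat face to the housing, in the keyway between housing and socket; then tap it down with the brass bar until it is tight, that is until a firm push of 15 to 20 N on its head drives it no deeper, but never push harder than 25 N or the housing is crushed. Stand the bar back in its hole in the stand, leave the key tight in the keyway, and leave the other parts on the bench where they are.

Things in the scene. Friction and masses are not known exactly. Their poses are not given: they have to be found in the camera images.
- jig: Dented aluminium test jig, fixed to the bench: base plate 140 (x) x 110 (y) x 12 mm high and on it a round socket, outside diameter 104, bore 80, its rim 62 mm above the bench. Origin: centre of the underside. Its +x axis points from the middle of the socket to the keyway, z up.
- keyway (a point): Middle of the keyway's mouth, level with the socket's rim, 26 mm from the jig's centre along jig +x; axes as the jig's. The keyway is a brass-cheeked vertical slot, 16 mm wide (y), 50 mm deep. On its -x side is the housing's flat; on its +x side a brass seat leans inwards going down, 1 mm in 8 mm, parallel to the key's tapered face. As found the mouth is 6.8 to 7.3 mm across (x).
- housing: Silver diaphragm housing, a loose drum, diameter 54, 50 mm high, 600 g, with a low dome 10 mm high, shoulder level with the rim. Origin: centre of the underside, z up, +x to the keyway (its flat 21 mm out). The key shoves it 0.6 to 3.5 mm towards -x, at a few newtons, until it bears on a hidden cork saddle of unknown wear; then it is stiff. Tight depth of the key: tip 21 to 47 mm below the rim.
- key: Dark steel gib key, 60 g, 64 mm long, 12 mm wide (y), standing, at most 3 degrees askew, in the stand's slot. Origin: middle of its tip (lower end), z up. Flat face at x = -2.5 mm; tapered face at x = 2.5 mm at the tip, +1 mm per 8 mm of height; head z = 50 to 64, x = -2.5 to 14.5, y = -6 to 6 mm: grip it across y. In the keyway its x must point as the jig's x. Flanks oiled; it stays where driven.
- key_head (a point): Point on the top face of the key's head, above the key's body (x = 3.5, z = 64 mm in the key's frame): where to tap. Once the housing bears on the saddle the push needed on the head rises by 10 to 25 N for each mm driven.
- bar: Brass tapping bar, a round bar 20 mm in diameter, 100 mm long, 260 g, standing upright in the hole of the stand, 64 mm of it showing. Origin: centre of its lower end, z up along it; tap with the lower end. Held by the hand it weighs 2.6 N.
- stand: Dark hardwood stand, fixed, 120 (x) x 70 (y) x 45 mm high. Origin: centre of the underside. The key's slot is 30 mm along its +x, the bar's hole 30 mm along its -x; both are 36 mm deep (floor 9 mm above the bench). As found the key's axes are parallel to the stand's.
- bar_hole (a point): Centre of the mouth of the bar's hole, 24.5 mm in diameter, 36 mm deep, in the top of the stand 45 mm above the bench.
- terminal_cup: Red round terminal cup with two binding posts, 58 mm in diameter, 39 mm high, loose on the bench; not to be moved. Origin: centre of the underside.
- bracket: Small steel angle bracket, 56 x 30 mm foot and 40 mm high, loose on the bench; not to be moved. Origin: centre of the underside.
- cork_puck: Round cork isolation puck, 56 mm in diameter, 14 mm high, loose on the bench; not to be moved. Origin: centre of the underside.
Things that resemble listed ones, but are neither listed nor needed, are in the scene too. There is more than one size of the key; the one meant has the size given above.

How it is judged:
By the outcome, as a careful person would: the job done as asked, in the order asked, and still so for the second after the job is handed in, with the robot touching nothing.
It also fails if it takes over 61 s, if anything falls off the work surface, if the arm or the gripper's body presses on something with over 40 N, if the wrist force passes 120 N, or if a joint passes its speed limit or range.

ROBOT

A 7-joint arm with a two-finger parallel gripper is mounted at the origin on the work surface. World frame = base frame: x ahead of the robot, y to its left, z up, the work surface at z = 0. Lengths are in m, angles in rad, forces in N, time in s.
With the tool pointing down it reaches from about 0.425 to 1.025 m from the base axis. Payload 9.4 kg.
Tool frame: the origin (TCP) lies on the centre line of the jaws, within the pads' length; the fingertips stand 19 mm ahead of it and the grasp point (between the pads) is the TCP; z points along the fingers, y is the line along which they close (so a half turn about z gives the same grasp; the last joint's range is limited). The gripper opens to 85 mm and grips with 20 to 120 N. Pads are 22 mm wide; open, the fingers measure 114 mm over their backs; the gripper's body (76 mm by 85 mm) begins 54 mm behind the grasp point. The pads swing forward as they close: fully open they stand 13 mm farther back than shut.
Start: joints at [-0.077, 0.599, -0.003, 1.599, 0.002, 0.943, -0.08], TCP at [0.725, -0, 0.25] pointing down, gripper open.
Joint ranges: [-2.57, 2.57], [-0.35, 1.97], [-1.29, 1.29], [0.11, 2.56], [-1.05, 4.19], [0.11, 1.86], [-2.63, 2.63]. Speed limits (rad/s): [2.22, 2.22, 3.01, 3.01, 3.14, 3.14, 3.14].

INTERFACE

Orientations are given as [roll, pitch, yaw] about the fixed x, y, z axes, in that order (R = Rz(yaw) Ry(pitch) Rx(roll)).
In Python, from rig import monitor, viewer, manip gives the robot as it stands.
- The arm moves only by the tool carry_out, never from a script. Its argument "deltas" is a list of rows, each a list of 7 numbers: the closure, from -1 (fully open) to 1 (shut), then the shift along the tool's x, y, z in m, then the turn, a rotation vector about the tool's x, y, z in degrees. A call has 1 to 10 rows; each row shifts and turns the commanded pose from where the row before left it, along the tool's axes as they then stand; what a row does not reach is not made up. A row lasts 1/10 s, in which the tool goes at most 50 mm and 8.59 degrees, less where a joint would pass 70% of its speed; a pose out of reach is approached as far as the arm can. A call is refused whole if a number of a shift passes 0.05 or a number of a turn 8.59, either way. A call with a gripper value outside its range is refused whole. The fingers move at their own pace and stop on an object; "force" is the grip in N (left out, the last holds). Time passes only in rows, so rows that do not move let the fingers close. It gives the time, the measured TCP pose, the force, the opening and the grip force at its end, in the units of the state.
- monitor.get_state(): the state, without advancing time (a new reading comes with each control period).
- viewer.read_camera(name): name is "scene" or "side" or "wrist"; returns the picture (480x640x3 uint8, blue, green, red); there is no depth.
- viewer.camera_info(name): a dict with "fovy" (degrees; the focal length in pixels is half the picture's height over the tangent of half this angle, whatever the lens; pixels are square), "cx", "cy" (the principal point, pixels), "view" (4x4, takes a point from world to camera coordinates). Camera axes: x right, y up, looking along -z (the intrinsics and any distortion apply to the point x, -y, -z); pixel columns grow to the right and rows downward; lengths in m; the calibration is good to about 2 mm. A picture is of the moment at which its call begins: read the wrist's pose just before it. camera_info takes no time and is no camera call; for the wrist camera it gives the pose at the moment of the call.
- manip.sign_off(): hands the job in; it is judged then, once.
The state is a dict: "time_s": time; "joint_positions": joint angles; "dq": joint speeds; "effort": joint torques, N m; "eef_pos": TCP position; "tcp_rot": TCP orientation; "force": force on the tool from outside, world axes, zero at the start; "torque": the same for the moment, N m; "grip_width": finger opening in m; "grip_force": force on a finger pad.
Only numpy, scipy, OpenCV 4.12 (cv2) and the standard library are available. Lean on these libraries where they do the work, as an engineer would, in place of code of your own. Each camera call takes 0.05 s, during which the arm holds its last target. There are 200 camera calls.

## Working session

There is one attempt and no reset: what is moved stays moved. The work goes in short steps, Python scripts to look and compute and a tool call to move; the robot and the scene stay as the last step left them, time stands still between calls to the robot, and variables do not carry over. Pictures are saved under pics/ and viewed, at most 10 in all, crops included, and the job is handed in when it is done.

Besides the shell and the picture viewer there is one more tool, called after ">>>" in YAML: its name, and indented under it one key for each argument. carry_out: Moves the arm, as the interface text tells. Its arguments: {"type":"object","properties":{"deltas":{"type":"array","items":{"type":"array","items":{"type":"number"}}},"force":{"type":"number"}},"required":["deltas"]}

```bash
mkdir -p pics; ls; python3 - <<'E'
from rig import monitor, viewer
import cv2, numpy as np
s=monitor.get_state(); print(s)
for n in ("scene","side","wrist"):
    i=viewer.camera_info(n); print(n,{k:(np.round(v,4).tolist() if k=="view" else v) for k,v in i.items()})
    im=viewer.read_camera(n); cv2.imwrite(f"pics/{n}0.png",im)
E
```

```text
pics
{'time_s': 0.0, 'joint_positions': array([-0.07666754,  0.60016135, -0.00255659,  1.60013038,  0.00179523,
        0.94286629, -0.07979007]), 'dq': array([ 0.00158235, -0.00031681, -0.00141538, -0.00065523, -0.00054488,
        0.00147455, -0.00175417]), 'effort': array([-9.47821900e-04, -7.76440001e+01,  1.56451017e+00, -2.58004493e+01,
        1.21808253e-02,  8.94789293e-03,  3.55701900e-05]), 'eef_pos': array([ 7.24565778e-01, -2.74041594e-05,  2.49390374e-01]), 'tcp_rot': array([-3.14003512e+00,  1.31795035e-04,  1.57084062e+00]), 'force': array([-0.15878833,  0.05053175, -0.85622081]), 'torque': array([-0.02555106, -0.02067942, -0.01527182]), 'grip_force': 0.0, 'grip_width': 0.08535757383679417}
scene {'fovy': 49.335287971310045, 'cx': 320.6027867752473, 'cy': 241.6722822111013, 'view': [[0.1973, 0.9802, -0.0148, -0.1381], [-0.7893, 0.1678, 0.5907, 0.4687], [0.5815, -0.1049, 0.8068, -1.3065], [0.0, 0.0, 0.0, 1.0]]}
side {'fovy': 54.33294741769275, 'cx': 313.4198310072696, 'cy': 240.9200708297936, 'view': [[0.9141, -0.4051, 0.0171, -0.5961], [0.2639, 0.6266, 0.7333, -0.2535], [-0.3078, -0.6658, 0.6797, -0.5037], [0.0, 0.0, 0.0, 1.0]]}
wrist {'fovy': 60.88474825341099, 'cx': 316.64399761190907, 'cy': 242.78757921487167, 'view': [[1.0, 0.0008, -0.001, -0.7244], [-0.0011, 0.9456, -0.3253, 0.0435], [0.0006, 0.3253, 0.9456, -0.3799], [0.0, 0.0, 0.0, 1.0]]}
```

View pics/scene0.png

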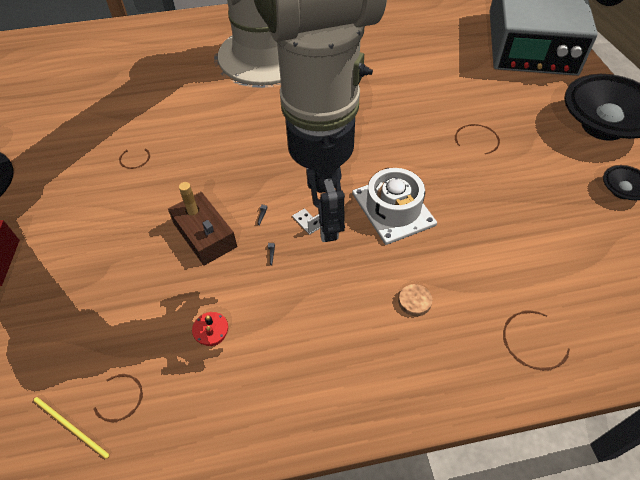

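View pics/side0.png

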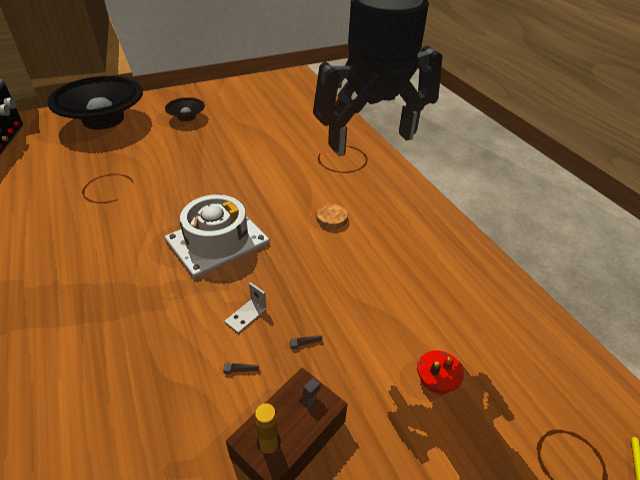

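The scene view shows the bar at (187,195) and the key head at (208,226) in the stand, the jig socket at (396,190) with its brass keyway at (405,200), and two spare keys lying on the bench at (262,214) and (270,252). The side view shows the bar top at (265,411), the key head at (311,388) and the keyway at (231,207).

```bash
cat > h.py <<'E'
from rig import monitor, viewer
import cv2, numpy as np
from scipy.spatial.transform import Rotation as R
def cam(n):
    i=viewer.camera_info(n); return dict(f=240/np.tan(np.radians(i["fovy"]/2)),c=(i["cx"],i["cy"]),V=np.array(i["view"]))
def ray(k,u,v):
    d=np.array([(u-k["c"][0])/k["f"],-(v-k["c"][1])/k["f"],-1.]); Rm=k["V"][:3,:3]
    return -Rm.T@k["V"][:3,3], Rm.T@d
def onz(k,u,v,z):
    o,d=ray(k,u,v); return o+d*(z-o[2])/d[2]
def proj(k,p):
    q=k["V"][:3,:3]@np.asarray(p)+k["V"][:3,3]; return k["c"][0]+k["f"]*q[0]/-q[2], k["c"][1]-k["f"]*q[1]/-q[2]
def two(a,ua,b,ub):
    o1,d1=ray(a,*ua);o2,d2=ray(b,*ub)
    s=np.linalg.lstsq(np.c_[d1,-d2],o2-o1,rcond=None)[0]; p,q=o1+s[0]*d1,o2+s[1]*d2
    return (p+q)/2,np.linalg.norm(p-q)
E
python3 - <<'E'
from h import *
np.set_printoptions(precision=4,suppress=True)
a,b=cam("scene"),cam("side")
for n,u,v,z in (("bar",(185,185),(265,411),.109),("key",(208,225),(312,386),.073),("socket",(396,187),(213,212),.062),("keyway",(405,201),(231,207),.062),("sp1",(262,214),(240,368),.005),("sp2",(270,252),(305,342),.005)):
    print(n,onz(a,*u,z),onz(b,*v,z),*two(a,u,b,v))
E
```

```text
bar [ 0.5093 -0.1986  0.109 ] [ 0.5098 -0.2007  0.109 ] [ 0.5095 -0.1994  0.1084] 0.0018930264581106743
key [ 0.576  -0.1706  0.073 ] [ 0.5712 -0.1755  0.073 ] [ 0.5722 -0.172   0.0677] 0.0016458357935349457
socket [0.5501 0.1716 0.062 ] [0.5522 0.1731 0.062 ] [0.5518 0.1709 0.0639] 0.00018775865396838303
keyway [0.5859 0.1779 0.062 ] [0.5823 0.1743 0.062 ] [0.5832 0.179  0.0584] 0.00036985761868547776
sp1 [ 0.5145 -0.0764  0.005 ] [ 0.5128 -0.0797  0.005 ] [ 0.5127 -0.077   0.002 ] 0.0015731074340207098
sp2 [ 0.6054 -0.074   0.005 ] [ 0.6058 -0.076   0.005 ] [ 0.6056 -0.0747  0.0044] 0.001737656612231739
```

>>> carry_out:
  deltas:
    - [-1,0.0356,-0.0284,0.012,0,0,0]
    - [-1,0.0356,-0.0284,0.012,0,0,0]
    - [-1,0.0356,-0.0284,0.012,0,0,0]
    - [-1,0.0356,-0.0284,0.012,0,0,0]
    - [-1,0.0356,-0.0284,0.012,0,0,0]

```text
time_s: 0.65
eef_pos: [0.5817, 0.1791, 0.1898]
tcp_rot: [-3.142, -0.0, 1.571]
force: [1.5, 0.7, -0.2]
grip_width: 0.0851
grip_force: 0.0
```

>>> carry_out:
  deltas:
    - [-1,0,0,0,0,0,8]
    - [-1,0,0,0,0,0,8]
    - [-1,0,0,0,0,0,8]
    - [-1,0,0,0,0,0,8]
    - [-1,0,0,0,0,0,8]
    - [-1,0,0,0,0,0,8]
    - [-1,0,0,0,0,0,8]
    - [-1,0,0,0,0,0,8]
    - [-1,0,0,0,0,0,8]
    - [-1,0,0,0,0,0,8]

```text
time_s: 1.65
eef_pos: [0.5829, 0.178, 0.1901]
tcp_rot: [3.142, 0.0, 0.169]
force: [-0.1, -0.1, 0.2]
grip_width: 0.0853
grip_force: 0.0
```

```bash
python3 - <<'E'
from h import *
s=monitor.get_state();print(s["time_s"],s["eef_pos"],s["tcp_rot"],s["force"])
import pickle
k=cam("wrist"); im=viewer.read_camera("wrist"); cv2.imwrite("pics/w1.png",im); pickle.dump((k,im),open("w1.pkl","wb"))
E
```

```text
1.65 [0.58286612 0.17803868 0.19013802] [3.14153280e+00 2.69390517e-04 1.68951080e-01] [-0.12597613 -0.08204772  0.19343227]
```

View pics/w1.png

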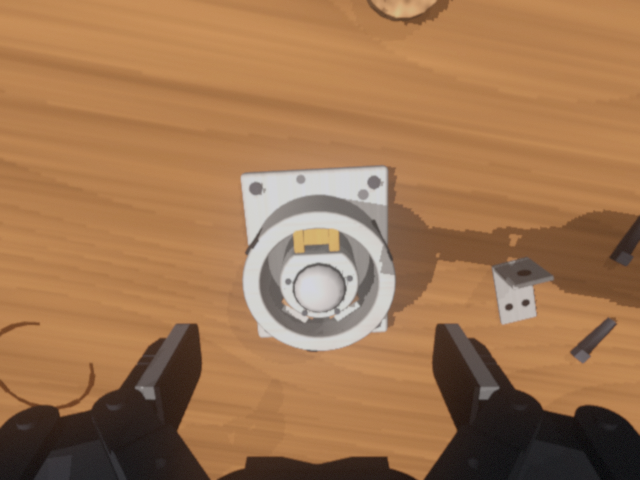

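The wrist view shows the jig upright in the picture: socket centre near (319,280), brass keyway near (316,240), and the base plate's far edge from (243,174) to (387,167).

```bash
python3 - <<'E'
from h import *
import pickle
np.set_printoptions(precision=4,suppress=True)
k,im=pickle.load(open("w1.pkl","rb"))
a,b=onz(k,243,174,.012),onz(k,387,167,.012); d=a-b; print("plate",a,b,np.linalg.norm(d),np.degrees(np.arctan2(d[1],d[0]))-90)
hsv=cv2.cvtColor(im,cv2.COLOR_BGR2HSV)
m=cv2.inRange(hsv,(12,150,120),(35,255,255)); m[:205]=0;m[275:]=0;m[:,:285]=0;m[:,345:]=0
c=max(cv2.findContours(m,0,2)[0],key=cv2.contourArea); print(cv2.boundingRect(c),cv2.minAreaRect(c))
# socket outer rim ellipse
g=cv2.inRange(hsv,(0,0,175),(180,60,255)); g[:,:235]=0; g[:,400:]=0; g[355:]=0;g[:205]=0
cs=cv2.findContours(g,0,1)[0]; c=max(cs,key=cv2.contourArea); h=cv2.convexHull(c)[:,0]
p=np.array([onz(k,*q,.062)[:2] for q in h.astype(float)]); 
A=np.c_[2*p,np.ones(len(p))]; x=np.linalg.lstsq(A,(p**2).sum(1),rcond=None)[0]; r=np.sqrt(x[2]+x[0]**2+x[1]**2); print("rim c",x[:2],"r",r, "res",np.abs(np.hypot(*(p-x[:2]).T)-r).max())
cv2.imwrite("pics/w1c.png",cv2.resize(im[205:325,240:400],None,fx=5,fy=5,interpolation=cv2.INTER_CUBIC))
E
```

```text
plate [0.6071 0.2364 0.012 ] [0.6301 0.1328 0.012 ] 0.10604360174716528 12.492350716382049Traceback (most recent call last):
  File "<stdin>", line 8, in <module>
ValueError: max() iterable argument is empty
```

```bash
cat > jig.py <<'E'
from h import *
import pickle
np.set_printoptions(precision=4,suppress=True)
k,im=pickle.load(open("w1.pkl","rb"))
hsv=cv2.cvtColor(im,cv2.COLOR_BGR2HSV); print(hsv[238,316],hsv[235,270],hsv[300,230])
m=cv2.inRange(hsv,(10,130,100),(30,255,255)); m[:215]=0;m[265:]=0;m[:,285:345]&=255; m[:,:288]=0;m[:,345:]=0
cs=cv2.findContours(m,0,2)[0]
if cs: c=max(cs,key=cv2.contourArea); print(cv2.boundingRect(c),cv2.minAreaRect(c))
g=cv2.inRange(hsv,(0,0,150),(180,60,255)); g[:,:235]=0; g[:,400:]=0; g[355:]=0;g[:160]=0
lo=[]
for t in np.radians(np.arange(-20,201,4)):   # outer rim edge, lower part and sides, from outside inwards
    for r in np.arange(90,55,-.5):
        u,v=319+r*np.cos(t),280+r*np.sin(t)
        if hsv[int(round(v)),int(round(u)),1]<60 and g[int(round(v)),int(round(u))]: lo.append((u,v));break
p=np.array([onz(k,*q,.062)[:2] for q in lo])
for _ in range(4):
    A=np.c_[2*p,np.ones(len(p))]; x=np.linalg.lstsq(A,(p**2).sum(1),rcond=None)[0]; r=np.sqrt(x[2]+x[0]**2+x[1]**2); e=np.abs(np.hypot(*(p-x[:2]).T)-r); p=p[e<2*np.median(e)+.0003]
print("rim c",x[:2],"r",r,len(p))
cv2.imwrite("pics/w1c.png",cv2.resize(im[205:325,240:400],None,fx=5,fy=5,interpolation=cv2.INTER_CUBIC))
E
python3 jig.py
```

```text
[ 20 118 211] [  0   0 212] [ 13 130 172]
rim c [0.5509 0.1705] r 0.051196567596844995 44
```

View pics/w1c.png

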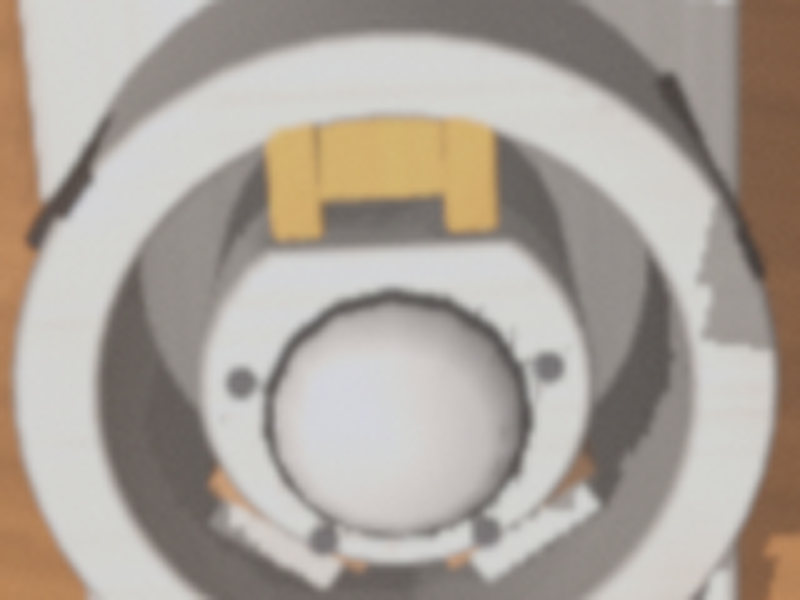

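The crop shows the slot between the brass cheeks (crop x 322–443), the brass seat edge at crop y≈198 and the housing's flat edge at y≈243. The middle of the keyway mouth is therefore at about (316.6,249) in the full picture.

```bash
python3 - <<'E'
from h import *
import pickle
k,im=pickle.load(open("w1.pkl","rb"))
for q in ((316.6,249),(316.4,244.6),(316.8,253.6)): print(onz(k,*q,.062))
c=np.array([.5509,.1705]);a=np.radians(12.5);print(c+.026*np.array([np.cos(a),np.sin(a)]))
E
```

```text
[0.57609579 0.17600821 0.062     ]
[0.57907781 0.17665136 0.062     ]
[0.57295342 0.17533659 0.062     ]
[0.5762837  0.17612743]
```

>>> carry_out:
  deltas:
    - [-1,-0.0087,0.0429,0,0,0,0]
    - [-1,-0.0087,0.0429,0,0,0,0]
    - [-1,-0.0087,0.0429,0,0,0,0]
    - [-1,-0.0087,0.0429,0,0,0,0]
    - [-1,-0.0087,0.0429,0,0,0,0]
    - [-1,-0.0087,0.0429,0,0,0,0]
    - [-1,-0.0087,0.0429,0,0,0,0]
    - [-1,-0.0087,0.0429,0,0,0,0]
    - [-1,0,0,0,0,0,-6.6]
    - [-1,0,0,0,0,0,-6.6]

```text
time_s: 2.7
eef_pos: [0.5736, -0.1741, 0.1902]
tcp_rot: [3.141, 0.0, 0.409]
force: [-0.1, 0.7, 0.3]
grip_width: 0.0852
grip_force: 0.0
```

>>> carry_out:
  deltas:
    - [-1,0,0,0,0,0,0]

```text
time_s: 2.8
eef_pos: [0.5739, -0.1727, 0.1902]
tcp_rot: [-3.141, -0.0, 0.408]
force: [-0.7, -0.7, 0.1]
grip_width: 0.0854
grip_force: 0.0
```

```bash
python3 - <<'E'
from h import *
s=monitor.get_state();print(s["time_s"],s["eef_pos"],s["tcp_rot"],s["force"])
import pickle
k=cam("wrist"); im=viewer.read_camera("wrist"); pickle.dump((k,im),open("w2.pkl","wb"))
cv2.imwrite("pics/w2c.png",cv2.resize(im[120:420,160:480],None,fx=2,fy=2,interpolation=cv2.INTER_CUBIC))
E
```

```text
2.8 [ 0.57385299 -0.17268104  0.19024103] [-3.14138474e+00 -1.17864933e-04  4.07996066e-01] [-0.72324873 -0.70018601  0.14625091]
```

View pics/w2c.png

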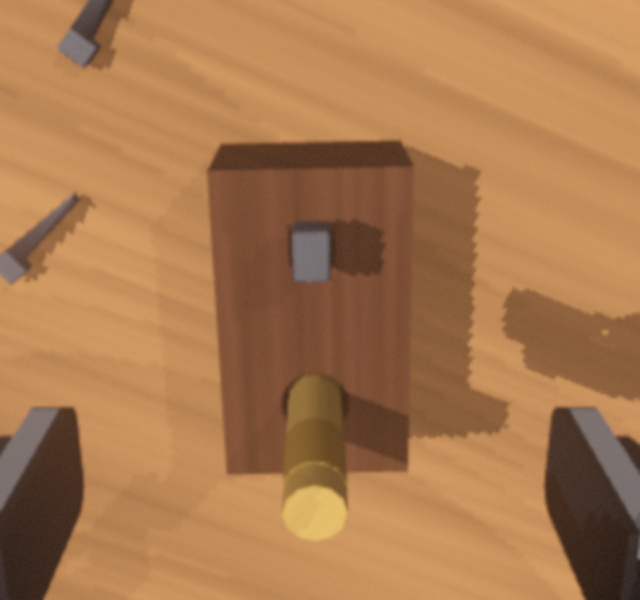

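The crop shows the key head's top face at crop (292–330, 230–282), the bar's top at (315,513), and the top-face corners of the stand at (210,168), (411,166), (408,470) and (227,472).

```bash
python3 - <<'E'
from h import *
import pickle
np.set_printoptions(precision=4,suppress=True)
k,im=pickle.load(open("w2.pkl","rb"))
f=lambda u,v,z: onz(k,160+u/2,120+v/2,z)
P=[f(*q,.045) for q in ((210,168),(411,166),(408,470),(227,472))]; print(P,np.mean(P,0))
for a,b in ((0,3),(1,2)): d=P[a]-P[b]; print(np.linalg.norm(d),np.degrees(np.arctan2(d[1],d[0])))
d=P[0]-P[1]; print(np.linalg.norm(d),np.degrees(np.arctan2(d[1],d[0]))-90)
print("key head",f(311,256,.073), np.linalg.norm(f(292,256,.073)-f(330,256,.073)),np.linalg.norm(f(311,230,.073)-f(311,282,.073)),"bar",f(315,513,.109))
hd=f(311,256,.073)
s=monitor.get_state(); Rm=R.from_euler("xyz",s["tcp_rot"]); print("tool shift",Rm.inv().apply(hd+[0,0,-.003]-s["eef_pos"]))
E
```

```text
[array([ 0.5777, -0.134 ,  0.045 ]), array([ 0.6052, -0.1958,  0.045 ]), array([ 0.4971, -0.2464,  0.045 ]), array([ 0.4686, -0.183 ,  0.045 ])] [ 0.5371 -0.1898  0.045 ]
0.11953650221486471 24.19924764853333
0.11937986801502883 25.091176658849868
0.06762582211789393 23.99891401692814
key head [ 0.5715 -0.1738  0.073 ] 0.011880814665785649 0.01726525943110231 bar [ 0.5091 -0.2021  0.109 ]
tool shift [-0.0029  0.0005  0.1202]
```

>>> carry_out:
  deltas:
    - [-1,-0.003,0.0005,0.04,0,0,-0.9]
    - [-1,0,0,0.04,0,0,0]
    - [-1,0,0,0.03,0,0,0]
    - [-1,0,0,0.01,0,0,0]
    - [1,0,0,0,0,0,0]
    - [1,0,0,0,0,0,0]
    - [1,0,0,0,0,0,0]
    - [1,0,0,0,0,0,0]
    - [1,0,0,0,0,0,0]
    - [1,0,0,0,0,0,0]
  force: 60

```text
time_s: 3.85
eef_pos: [0.5722, -0.174, 0.0713]
tcp_rot: [3.14, -0.001, 0.421]
force: [0.1, -0.8, 7.5]
grip_width: 0.0103
grip_force: 60.0
```

>>> carry_out:
  deltas:
    - [1,0,0,0,0,0,0]
    - [1,0,0,0,0,0,0]
    - [1,0,0,0,0,0,0]

```text
time_s: 4.15
eef_pos: [0.5722, -0.174, 0.0713]
tcp_rot: [3.14, -0.002, 0.42]
force: [0.1, 0.4, 7.3]
grip_width: 0.011
grip_force: 60.0
```

>>> carry_out:
  deltas:
    - [1,0,0,-0.01,0,0,0]
    - [1,0,0,-0.02,0,0,0]
    - [1,0,0,-0.03,0,0,0]
    - [1,0,0,-0.03,0,0,0]
    - [1,0,0,-0.03,0,0,0]
    - [1,0,0,0,0,0,0]
    - [1,0,0,0,0,0,0]

```text
time_s: 4.85
eef_pos: [0.5716, -0.1736, 0.1912]
tcp_rot: [3.141, -0.001, 0.421]
force: [-0.4, -0.3, -1.0]
grip_width: 0.0109
grip_force: 59.0
```

```bash
python3 - <<'E'
from h import *
s=monitor.get_state();print(s["time_s"],s["eef_pos"],s["tcp_rot"],s["force"],s["grip_width"])
import pickle
k=cam("wrist"); im=viewer.read_camera("wrist"); pickle.dump((k,im),open("w3.pkl","wb"))
side=viewer.read_camera("side"); pickle.dump((cam("side"),side),open("s3.pkl","wb"))
scene=viewer.read_camera("scene"); pickle.dump((cam("scene"),scene),open("c3.pkl","wb"))
p=s["eef_pos"]; out=[]
u,v=proj(cam("side"),p-[0,0,.03]); u,v=int(u),int(v); print(u,v)
A=cv2.resize(side[v-60:v+60,u-40:u+40],(400,600),interpolation=cv2.INTER_CUBIC)
u,v=proj(k,p+[0,0,-.03]); u,v=int(u),int(v); print(u,v); u0,v0=max(u-60,0),min(max(v-90,0),300)
B=cv2.resize(im[v0:v0+180,u0:u0+120],(400,600),interpolation=cv2.INTER_CUBIC); print(u0,v0)
cv2.imwrite("pics/k3.png",np.hstack([A,B]))
E
```

```text
4.85 [ 0.57160244 -0.17355643  0.19123172] [ 3.14090033e+00 -1.41794369e-03  4.20892260e-01] [-0.38649946 -0.3339481  -0.96174642] 0.010916698099057248
312 336
314 311
254 221
```

View pics/k3.png

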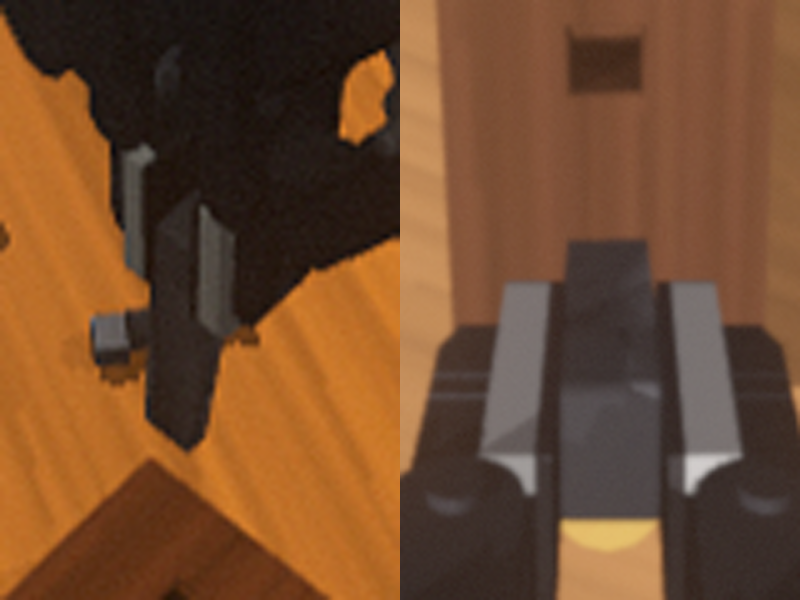

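The left panel shows the key hanging in the jaws, thin end down. The right panel (wrist view) shows its tip edge at crop (568–647, 240), which is about full (316.1,293), the head's lower front edge at crop y≈385 and the empty slot behind it.

```bash
python3 - <<'E'
from h import *
import pickle
np.set_printoptions(precision=4,suppress=True)
k,im=pickle.load(open("w3.pkl","rb"))
p=np.array([.57160,-.17356,.19123]); Rm=R.from_euler("xyz",[np.pi,0,.4209])
tz=p[2]-.0623
for u,v in ((568,240),(647,240),(607,240)):
    q=onz(k,(u-400)/3.333+254,v/3.333+221,tz); print("tip edge tool",Rm.inv().apply(q-p))
# predictions, nominal key: origin tool (-.006,0,.0623)
for n,x,y,z in (("tip-",2.5,6,0),("tip+",2.5,-6,0),("headlow",14.5,6,50),("headtop",14.5,6,64),("headback",-2.5,6,64)):
    t=np.array([-.006+x/1e3,-y/1e3,.0623-z/1e3]); u,v=proj(k,p+Rm.apply(t)); print(n,(u-254)*3.333+400,(v-221)*3.333)
E
```

```text
tip edge tool [-0.0069 -0.0053  0.0623]
tip edge tool [-0.0068  0.0066  0.0623]
tip edge tool [-0.0068  0.0006  0.0623]
tip- 563.0877783218955 219.7051333047008
tip+ 643.2652750386881 219.7121254577158
headlow 548.4064898967129 311.9498909834043
headtop 542.8411472511682 378.9410319583219
headback 545.231220183377 518.5813017693765
```

>>> carry_out:
  deltas:
    - [1,0.01915,-0.0396,0,0,0,0]
    - [1,0.01915,-0.0396,0,0,0,0]
    - [1,0.01915,-0.0396,0,0,0,0]
    - [1,0.01915,-0.0396,0,0,0,0]
    - [1,0.01915,-0.0396,0,0,0,0]
    - [1,0.01915,-0.0396,0,0,0,0]
    - [1,0.01915,-0.0396,0,0,0,0]
    - [1,0.01915,-0.0396,0,0,0,0]
    - [1,0,0,0,0,0,5.8]
    - [1,0,0,0,0,0,5.8]

```text
time_s: 6.0
eef_pos: [0.5811, 0.1799, 0.1888]
tcp_rot: [3.141, 0.002, 0.218]
force: [-0.1, 0.3, -0.1]
grip_width: 0.0105
grip_force: 59.0
```

>>> carry_out:
  deltas:
    - [1,0,0,0.02,0,0,0]
    - [1,0,0,0.024,0,2.9,0]
    - [1,0,0,0,0,0,0]
    - [1,0,0,0,0,0,0]

```text
time_s: 6.4
eef_pos: [0.5814, 0.1776, 0.1457]
tcp_rot: [3.141, -0.047, 0.218]
force: [0.7, 0.3, -0.7]
grip_width: 0.0104
grip_force: 59.0
```

```bash
python3 - <<'E'
from h import *
s=monitor.get_state();print(s["time_s"],s["eef_pos"],s["tcp_rot"],s["force"],s["grip_width"])
import pickle
k=cam("wrist"); im=viewer.read_camera("wrist"); pickle.dump((k,im,s),open("w4.pkl","wb"))
u,v=[int(round(t)) for t in proj(k,[.5762,.1761,.062])]; print(u,v)
cv2.imwrite("pics/w4c.png",cv2.resize(im[v-75:v+75,u-100:u+100],(800,600),interpolation=cv2.INTER_CUBIC)); print(u-100,v-75)
E
```

```text
6.4 [0.58141595 0.17759516 0.14568102] [ 3.14112622 -0.04727876  0.21780132] [ 0.70886532  0.34943164 -0.71167391] 0.010400322991935844
316 280
216 205
```

View pics/w4c.png

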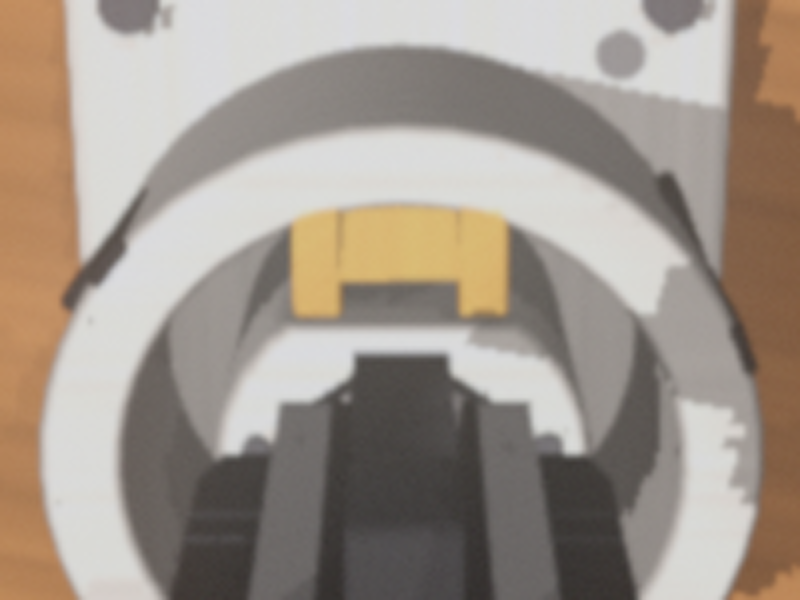

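The tip edge is at crop (354–450, 354), the cheeks' inner edges at x 341 and 459, the brass edge at y 283 and the housing flat at y 324. The yaw is square to the slot.

```bash
python3 - <<'E'
from h import *
import pickle
np.set_printoptions(precision=4,suppress=True)
k,im,s=pickle.load(open("w4.pkl","rb")); p=s["eef_pos"]; Rz=R.from_euler("xyz",[np.pi,0,.218])
f=lambda u,v,z: Rz.inv().apply(onz(k,216+u/4,205+v/4,z)-p)
b,fl,m=f(400,283,.062),f(400,324,.062),f(400,303.5,.062); t=f(402,354,p[2]-.0627)
print(b,fl,m,t, "gap",b[0]-fl[0],"need",m-t+[.0025,0,0], "tipwidth",f(450,354,p[2]-.0627)-f(354,354,p[2]-.0627))
E
```

```text
[-0.0026  0.0005  0.0837] [-0.0087  0.0005  0.0837] [-0.0057  0.0005  0.0837] [-0.0042  0.0008  0.0627] gap 0.006062170045609876 need [ 0.001  -0.0003  0.021 ] tipwidth [0.     0.0121 0.    ]
```

>>> carry_out:
  deltas:
    - [1,0.0005,-0.0003,0.009,0,0,0]
    - [1,-0.0004,0,0.009,0,0,0]
    - [1,-0.0001,0,0.002,0,0,0]
    - [1,-0.0001,0,0.002,0,0,0]
    - [1,-0.0001,0,0.002,0,0,0]
    - [1,0,0,0,0,0,0]
    - [1,0,0,0,0,0,0]

```text
time_s: 7.15
eef_pos: [0.5826, 0.1784, 0.1222]
tcp_rot: [3.142, -0.05, 0.218]
force: [-1.5, -1.2, -0.3]
grip_width: 0.0109
grip_force: 59.0
```

>>> carry_out:
  deltas:
    - [1,-0.0001,0,0.002,0,0,0]
    - [1,-0.0001,0,0.002,0,0,0]
    - [1,-0.0001,0,0.002,0,0,0]
    - [1,0,0,0,0,0,0]

```text
time_s: 7.55
eef_pos: [0.5822, 0.1784, 0.1158]
tcp_rot: [3.142, -0.049, 0.218]
force: [-4.5, -1.1, -1.5]
grip_width: 0.0108
grip_force: 59.0
```

```bash
python3 - <<'E'
from h import *
s=monitor.get_state();print(s["time_s"],s["eef_pos"],s["tcp_rot"],s["force"],s["torque"],s["grip_width"])
import pickle
k=cam("wrist"); im=viewer.read_camera("wrist"); pickle.dump((k,im,s),open("w5.pkl","wb"))
u,v=[int(round(t)) for t in proj(k,[.5762,.1761,.062])]
A=cv2.resize(im[v-50:v+70,u-40:u+40],(400,600),interpolation=cv2.INTER_CUBIC); print(u-40,v-50)
kk=cam("side"); sd=viewer.read_camera("side"); u,v=[int(round(t)) for t in proj(kk,[.5762,.1761,.09])]
B=cv2.resize(sd[v-45:v+45,u-30:u+30],(400,600),interpolation=cv2.INTER_CUBIC); cv2.imwrite("pics/w5c.png",np.hstack([A,B]))
E
```

```text
7.55 [0.58222828 0.17839023 0.11580736] [ 3.14153172 -0.0491295   0.21827195] [-4.48480013 -1.05323843 -1.54418155] [-0.15669963  1.06912675 -0.03914104] 0.01075662704357631
277 255
```

View pics/w5c.png

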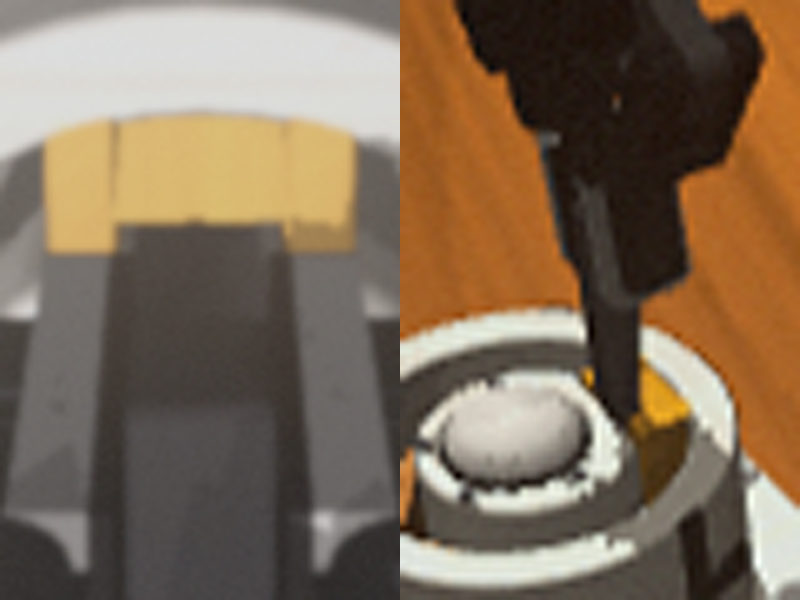

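The tip has entered the slot. The sideways force of -4.5 N shows the key bearing on the brass seat, so I'll ease it toward the housing and go on down.

>>> carry_out:
  deltas:
    - [1,-0.0008,0,0,0,0,0]
    - [1,0,0,0,0,0,0]

```text
time_s: 7.85
eef_pos: [0.5821, 0.1784, 0.1162]
tcp_rot: [3.142, -0.051, 0.218]
force: [-3.4, -0.1, -0.8]
grip_width: 0.0103
grip_force: 59.0
```

>>> carry_out:
  deltas:
    - [1,-0.0001,0,0.002,0,0,0]
    - [1,-0.0001,0,0.002,0,0,0]
    - [1,0,0,0,0,0,0]

```text
time_s: 8.15
eef_pos: [0.5818, 0.1783, 0.112]
tcp_rot: [3.142, -0.05, 0.218]
force: [-5.2, -0.7, -1.9]
grip_width: 0.0106
grip_force: 59.1
```

>>> carry_out:
  deltas:
    - [1,-0.0015,0,0,0,0,0]
    - [1,-0.0005,0,0,0,0,0]
    - [1,0,0,0,0,0,0]

```text
time_s: 8.45
eef_pos: [0.5811, 0.1781, 0.1124]
tcp_rot: [3.141, -0.053, 0.218]
force: [0.1, -0.4, -0.7]
grip_width: 0.0103
grip_force: 59.0
```

```bash
python3 - <<'E'
from h import *
s=monitor.get_state();print(s["time_s"],s["eef_pos"],s["tcp_rot"],s["force"],s["torque"])
E
```

```text
8.45 [0.58112093 0.17812746 0.11244804] [ 3.14146903 -0.05267572  0.21815607] [ 0.12201282 -0.4190944  -0.70275299] [-0.04827903  0.15579749  0.0123191 ]
```

>>> carry_out:
  deltas:
    - [1,-0.0001,0,0.002,0,0,0]
    - [1,-0.0001,0,0.002,0,0,0]
    - [1,0,0,0,0,0,0]

```text
time_s: 8.75
eef_pos: [0.5806, 0.178, 0.108]
tcp_rot: [3.141, -0.051, 0.218]
force: [0.5, -0.3, -1.2]
grip_width: 0.0105
grip_force: 59.0
```

>>> carry_out:
  deltas:
    - [1,-0.0001,0,0.002,0,0,0]
    - [1,-0.0001,0,0.001,0,0,0]
    - [1,0,0,0,0,0,0]

```text
time_s: 9.05
eef_pos: [0.5804, 0.1779, 0.1052]
tcp_rot: [3.142, -0.051, 0.218]
force: [0.7, 0.8, 2.5]
grip_width: 0.0107
grip_force: 59.5
```

>>> carry_out:
  deltas:
    - [-1,0,0,0,0,0,0]
    - [-1,0,0,0,0,0,0]
    - [-1,0,0,0,0,0,0]
    - [-1,0,0,0,0,0,0]
    - [-1,0,0,0,0,0,0]
    - [-1,0.0015,0,-0.03,0,0,0]
    - [-1,0.0015,0,-0.03,0,0,0]
    - [-1,0.0015,0,-0.03,0,-2.9,0]
    - [-1,0,0,0,0,0,0]

```text
time_s: 9.95
eef_pos: [0.5826, 0.1784, 0.199]
tcp_rot: [-3.141, -0.005, 0.218]
force: [-0.2, 0.5, -0.3]
grip_width: 0.0853
grip_force: 0.0
```

```bash
python3 - <<'E'
from h import *
s=monitor.get_state();print(s["time_s"],s["eef_pos"],s["tcp_rot"],s["force"],s["grip_width"])
import pickle
k=cam("wrist"); im=viewer.read_camera("wrist"); pickle.dump((k,im,s),open("w6.pkl","wb"))
u,v=[int(round(t)) for t in proj(k,[.5762,.1761,.09])]; print(u-60,v-75)
A=cv2.resize(im[v-75:v+75,u-50:u+50],(400,600),interpolation=cv2.INTER_CUBIC)
kk=cam("side"); sd=viewer.read_camera("side"); u,v=[int(round(t)) for t in proj(kk,[.5762,.1761,.08])]
B=cv2.resize(sd[v-60:v+60,u-40:u+40],(400,600),interpolation=cv2.INTER_CUBIC); cv2.imwrite("pics/w6c.png",np.hstack([A,B]))
p=s["eef_pos"]; Rm=R.from_euler("xyz",s["tcp_rot"]); print("to bar",Rm.inv().apply(np.array([.5095,-.2021,p[2]])-p))
E
```

```text
9.95 [0.58260523 0.17839944 0.19902281] [-3.14091729 -0.00517819  0.21815902] [-0.22851889  0.53140568 -0.31375409] 0.08527885330953527
257 185
to bar [-0.1537229   0.3556577  -0.00103621]
```

View pics/w6c.png

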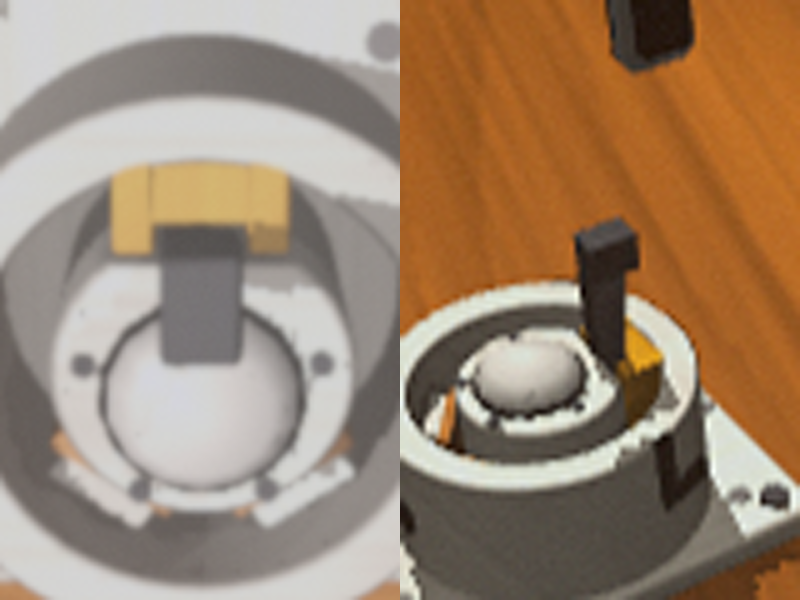

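The key stands upright by itself in the keyway. Its head top is at crop (165–240, 258–362), centre about full (317.6,262.5). Next, the bar.

>>> carry_out:
  deltas:
    - [-1,-0.0192,0.0445,0,0,-0.3,0]
    - [-1,-0.0192,0.0445,0,0,0,0]
    - [-1,-0.0192,0.0445,0,0,0,0]
    - [-1,-0.0192,0.0445,0,0,0,0]
    - [-1,-0.0192,0.0445,0,0,0,0]
    - [-1,-0.0192,0.0445,0,0,0,0]
    - [-1,-0.0192,0.0445,0,0,0,0]
    - [-1,-0.0192,0.0445,0,0,0,0]
    - [-1,0,0,0,0,0,0]
    - [-1,0,0,0,0,0,0]

```text
time_s: 11.05
eef_pos: [0.506, -0.204, 0.195]
tcp_rot: [-3.141, 0.007, 0.215]
force: [-0.2, 1.2, 0.2]
grip_width: 0.0854
grip_force: 0.0
```

```bash
python3 - <<'E'
from h import *
import pickle
np.set_printoptions(precision=4,suppress=True)
s=monitor.get_state();p=s["eef_pos"]; Rm=R.from_euler("xyz",s["tcp_rot"]);print(p,s["tcp_rot"],"to bar",Rm.inv().apply(np.array([.5095,-.2021,.090])-p))
k,im,s6=pickle.load(open("w6.pkl","rb"))
h=onz(k,317.6,262.5,.1065); e=[onz(k,267+u/4,185+v/4,.1065) for u,v in ((165,310),(240,310),(202,258),(202,362))]
print("head",h,np.linalg.norm(e[0]-e[1]),np.linalg.norm(e[2]-e[3]))
E
```

```text
[ 0.506 -0.204  0.195] [-3.1409  0.0067  0.2148] to bar [ 0.0045 -0.001   0.1049]
head [0.5811 0.1767 0.1065] 0.010649897984199604 0.015844308665120183
```

>>> carry_out:
  deltas:
    - [-1,0.0045,-0.001,0.03,0,0.3,0]
    - [-1,0,0,0.04,0,0,0]
    - [-1,0,0,0.025,0,0,0]
    - [-1,0,0,0.01,0,0,0]
    - [1,0,0,0,0,0,0]
    - [1,0,0,0,0,0,0]
    - [1,0,0,0,0,0,0]
    - [1,0,0,0,0,0,0]
    - [1,0,0,0,0,0,0]
    - [1,0,0,0,0,0,0]
  force: 80

```text
time_s: 12.05
eef_pos: [0.5118, -0.2009, 0.0921]
tcp_rot: [3.141, -0.002, 0.218]
force: [-0.5, 0.4, 7.8]
grip_width: 0.0183
grip_force: 77.8
```

>>> carry_out:
  deltas:
    - [1,0,0,0,0,0,0]
    - [1,0,0,0,0,0,0]

```text
time_s: 12.25
eef_pos: [0.5117, -0.201, 0.0921]
tcp_rot: [3.141, -0.002, 0.218]
force: [-1.3, 1.1, 8.1]
grip_width: 0.0184
grip_force: 77.8
```

>>> carry_out:
  deltas:
    - [1,0,0,-0.01,0,0,0]
    - [1,0,0,-0.03,0,0,0]
    - [1,0,0,-0.04,0,0,0]
    - [1,0,0,-0.04,0,0,0]
    - [1,0,0,-0.01,0,0,0]
    - [1,0,0,0,0,0,0]
    - [1,0,0,0,0,0,0]

```text
time_s: 12.95
eef_pos: [0.5107, -0.2005, 0.2203]
tcp_rot: [-3.141, 0.001, 0.219]
force: [0.7, -0.1, -1.9]
grip_width: 0.0177
grip_force: 78.2
```

```bash
python3 - <<'E'
from h import *
import pickle
np.set_printoptions(precision=4,suppress=True)
s=monitor.get_state();p=s["eef_pos"]; Rm=R.from_euler("xyz",s["tcp_rot"]);print(p,s["tcp_rot"],s["force"],"to tap",Rm.inv().apply(np.array([.578,.177,p[2]])-p))
a,b,w=cam("scene"),cam("side"),cam("wrist")
I=[viewer.read_camera(n) for n in ("scene","side","wrist")]
out=[]
for k,im,z in ((a,I[0],.04),(b,I[1],.04),(w,I[2],.04)):
    u,v=[int(round(t)) for t in proj(k,p-[0,0,z])]; u=min(max(u,50),590);v=min(max(v,75),405); print(u-33,v-75)
    out.append(cv2.resize(im[v-75:v+75,u-33:u+33],(264,600),interpolation=cv2.INTER_CUBIC))
cv2.imwrite("pics/b7.png",np.hstack(out))
E
```

```text
[ 0.5107 -0.2005  0.2203] [-3.1409  0.0006  0.2186] [ 0.669  -0.0594 -1.8761] to tap [ 0.1476 -0.3539  0.0001]
141 81
228 295
282 226
```

View pics/b7.png

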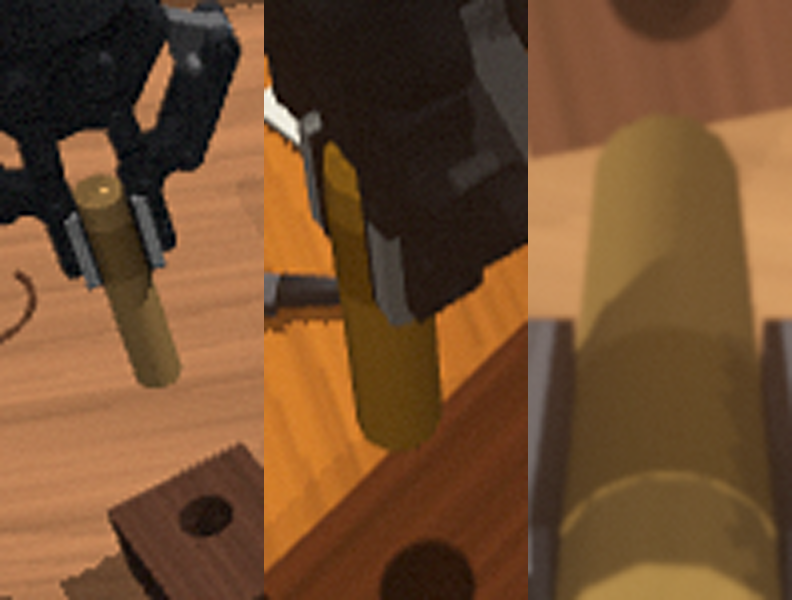

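The bar is firmly held: the scene and side panels show it hanging nearly straight. In the wrist panel its lower end spans crop x 597–740 with its far edge at crop y 118.

```bash
python3 - <<'E'
from h import *
np.set_printoptions(precision=4,suppress=True)
s=monitor.get_state();p=s["eef_pos"];Rm=R.from_euler("xyz",s["tcp_rot"]);w=cam("wrist")
print(Rm.inv().apply(onz(w,317.1,255.5,p[2]-.083)-p))
for x in (-.01,0,.01):
    print(proj(w,p+Rm.apply([x,0,.083])),proj(w,p+Rm.apply([0,x,.083])))
E
```

```text
[0.0055 0.0011 0.083 ]
(np.float64(315.0702999886381), np.float64(281.75972974346183)) (np.float64(296.67901469486765), np.float64(264.93330247033435))
(np.float64(315.06057422377484), np.float64(264.94185013339103)) (np.float64(315.06057422377484), np.float64(264.94185013339103))
(np.float64(315.0505602442114), np.float64(247.62558708549548)) (np.float64(333.4408959323829), np.float64(264.9503972208455))
```

>>> carry_out:
  deltas:
    - [1,0.01845,-0.0442,0,0,0,0]
    - [1,0.01845,-0.0442,0,0,0,0]
    - [1,0.01845,-0.0442,0,0,0,0]
    - [1,0.01845,-0.0442,0,0,0,0]
    - [1,0.01845,-0.0442,0,0,0,0]
    - [1,0.01845,-0.0442,0,0,0,0]
    - [1,0.01845,-0.0442,0,0,0,0]
    - [1,0.01845,-0.0442,0,0,0,0]
    - [1,0,0,0,0,0,0]
    - [1,0,0,0,0,0,0]

```text
time_s: 14.1
eef_pos: [0.5781, 0.1774, 0.2193]
tcp_rot: [3.141, 0.003, 0.221]
force: [0.0, -1.2, -1.7]
grip_width: 0.018
grip_force: 78.6
```

>>> carry_out:
  deltas:
    - [1,0.004,-0.0005,0.01,0,0,0]
    - [1,0,0,0.012,0,0,0]
    - [1,0,0,0.002,0,0,0]
    - [1,0,0,0,0,0,0]
    - [1,0,0,0,0,0,0]

```text
time_s: 14.6
eef_pos: [0.5827, 0.1769, 0.1969]
tcp_rot: [3.141, 0.0, 0.217]
force: [0.0, 0.5, -2.9]
grip_width: 0.0185
grip_force: 78.7
```

>>> carry_out:
  deltas:
    - [1,0,0,0.001,0,0,0]
    - [1,0,0,0.001,0,0,0]
    - [1,0,0,0.001,0,0,0]
    - [1,0,0,0.001,0,0,0]
    - [1,0,0,0,0,0,0]

```text
time_s: 15.1
eef_pos: [0.5825, 0.1776, 0.1928]
tcp_rot: [3.142, 0.0, 0.218]
force: [-0.6, 0.8, -2.1]
grip_width: 0.0181
grip_force: 78.7
```

>>> carry_out:
  deltas:
    - [1,0,0,0.001,0,0,0]
    - [1,0,0,0.001,0,0,0]
    - [1,0,0,0.001,0,0,0]
    - [1,0,0,0,0,0,0]

```text
time_s: 15.5
eef_pos: [0.5825, 0.1775, 0.1897]
tcp_rot: [3.142, 0.0, 0.218]
force: [-1.0, -0.1, -2.0]
grip_width: 0.0183
grip_force: 78.7
```

>>> carry_out:
  deltas:
    - [1,0,0,0.001,0,0,0]
    - [1,0,0,0.001,0,0,0]
    - [1,0,0,0,0,0,0]

```text
time_s: 15.8
eef_pos: [0.5827, 0.1776, 0.1882]
tcp_rot: [-3.141, -0.001, 0.218]
force: [-0.5, 0.4, 4.0]
grip_width: 0.0182
grip_force: 79.0
```

>>> carry_out:
  deltas:
    - [1,0,0,0.001,0,0,0]
    - [1,0,0,0,0,0,0]

```text
time_s: 16.0
eef_pos: [0.5826, 0.1776, 0.187]
tcp_rot: [-3.142, -0.0, 0.218]
force: [-0.7, -0.9, 4.6]
grip_width: 0.0184
grip_force: 79.0
```

>>> carry_out:
  deltas:
    - [1,0,0,0.0005,0,0,0]
    - [1,0,0,0.0005,0,0,0]
    - [1,0,0,0,0,0,0]

```text
time_s: 16.3
eef_pos: [0.5825, 0.1775, 0.1858]
tcp_rot: [3.142, 0.0, 0.218]
force: [-0.9, -0.2, 4.0]
grip_width: 0.0181
grip_force: 79.0
```

>>> carry_out:
  deltas:
    - [1,0,0,0.0007,0,0,0]
    - [1,0,0,0.0007,0,0,0]
    - [1,0,0,0.0006,0,0,0]
    - [1,0,0,0,0,0,0]

```text
time_s: 16.7
eef_pos: [0.5824, 0.1775, 0.1837]
tcp_rot: [3.141, 0.0, 0.218]
force: [-1.8, -0.3, 2.6]
grip_width: 0.0182
grip_force: 79.0
```

>>> carry_out:
  deltas:
    - [1,0,0,0.0005,0,0,0]
    - [1,0,0,0.0005,0,0,0]
    - [1,0,0,0,0,0,0]

```text
time_s: 17.0
eef_pos: [0.5824, 0.1775, 0.1828]
tcp_rot: [3.141, 0.0, 0.218]
force: [-2.4, 0.4, 3.7]
grip_width: 0.018
grip_force: 79.0
```

>>> carry_out:
  deltas:
    - [1,0,0,0.0007,0,0,0]
    - [1,0,0,0.0007,0,0,0]
    - [1,0,0,0.0006,0,0,0]
    - [1,0,0,0,0,0,0]

```text
time_s: 17.4
eef_pos: [0.5824, 0.1775, 0.1807]
tcp_rot: [3.142, 0.001, 0.218]
force: [-3.3, -0.5, 3.5]
grip_width: 0.0184
grip_force: 79.1
```

>>> carry_out:
  deltas:
    - [1,0,0,0.0005,0,0,0]
    - [1,0,0,0.0005,0,0,0]
    - [1,0,0,0,0,0,0]

```text
time_s: 17.7
eef_pos: [0.5823, 0.1775, 0.1798]
tcp_rot: [3.142, 0.001, 0.218]
force: [-3.0, -0.7, 3.5]
grip_width: 0.0183
grip_force: 79.1
```

>>> carry_out:
  deltas:
    - [1,-0.0005,0,0.0007,0,0,0]
    - [1,-0.0005,0,0.0007,0,0,0]
    - [1,0,0,0.0006,0,0,0]
    - [1,0,0,0,0,0,0]

```text
time_s: 18.1
eef_pos: [0.5817, 0.1773, 0.1778]
tcp_rot: [3.141, -0.0, 0.218]
force: [-1.2, -0.8, 3.2]
grip_width: 0.0185
grip_force: 79.1
```

>>> carry_out:
  deltas:
    - [1,0,0,0.0005,0,0,0]
    - [1,0,0,0.0005,0,0,0]
    - [1,0,0,0,0,0,0]

```text
time_s: 18.4
eef_pos: [0.5818, 0.1774, 0.1774]
tcp_rot: [-3.141, -0.001, 0.218]
force: [-2.4, -0.0, 10.1]
grip_width: 0.0181
grip_force: 79.7
```

>>> carry_out:
  deltas:
    - [1,0,0,0.0005,0,0,0]
    - [1,0,0,0.0005,0,0,0]
    - [1,0,0,0,0,0,0]

```text
time_s: 18.7
eef_pos: [0.582, 0.1773, 0.1771]
tcp_rot: [-3.141, -0.001, 0.218]
force: [-5.1, -0.9, 16.9]
grip_width: 0.0181
grip_force: 80.5
```

>>> carry_out:
  deltas:
    - [1,0,0,0,0,0,0]
    - [1,0,0,0,0,0,0]
    - [1,0,0,0,0,0,0]

```text
time_s: 19.0
eef_pos: [0.582, 0.1774, 0.1771]
tcp_rot: [-3.141, -0.001, 0.218]
force: [-3.5, -1.7, 16.5]
grip_width: 0.018
grip_force: 80.5
```

Pushing about 19 N net of the bar's weight (16.5–16.9 N read, about -2.2 N in free air) moves the key no further, so it is tight. I'll take the bar back now.

>>> carry_out:
  deltas:
    - [1,0,0,-0.005,0,0,0]
    - [1,0,0,-0.01,0,0,0]
    - [1,0,0,-0.03,0,0,0]
    - [1,0,0,0,0,0,0]

```text
time_s: 19.4
eef_pos: [0.5835, 0.1775, 0.224]
tcp_rot: [-3.141, -0.005, 0.218]
force: [0.2, 0.0, -2.3]
grip_width: 0.0185
grip_force: 79.0
```

>>> carry_out:
  deltas:
    - [1,-0.0187,0.0443,0,0,0,0]
    - [1,-0.0187,0.0443,0,0,0,0]
    - [1,-0.0187,0.0443,0,0,0,0]
    - [1,-0.0187,0.0443,0,0,0,0]
    - [1,-0.0187,0.0443,0,0,0,0]
    - [1,-0.0187,0.0443,0,0,0,0]
    - [1,-0.0187,0.0443,0,0,0,0]
    - [1,-0.0187,0.0443,0,0,0,0]
    - [1,0,0,0,0,0,0]
    - [1,0,0,0,0,0,0]

```text
time_s: 20.4
eef_pos: [0.5116, -0.2025, 0.2206]
tcp_rot: [3.141, 0.0, 0.215]
force: [0.5, 0.1, -2.4]
grip_width: 0.018
grip_force: 79.0
```

```bash
python3 - <<'E'
from h import *
np.set_printoptions(precision=4,suppress=True)
s=monitor.get_state();p=s["eef_pos"];Rm=R.from_euler("xyz",s["tcp_rot"]);w=cam("wrist");im=viewer.read_camera("wrist")
print(p,s["tcp_rot"],s["force"],"to hole",Rm.inv().apply(np.array([.5125,-.2008,p[2]])-p))
# bar edges: yellow-ish mask rows, hole = dark blob on stand
hsv=cv2.cvtColor(im,cv2.COLOR_BGR2HSV)
m=cv2.inRange(hsv,(18,60,40),(35,255,255)); m[:,:270]=0;m[:,365:]=0
for v in range(244,285,4):
    x=np.where(m[v])[0]; print(v,(x.min(),x.max(),len(x)) if len(x) else None)
d=cv2.inRange(hsv,(0,0,0),(180,255,75)); d[:150]=0; d[255:]=0;d[:,:270]=0;d[:,365:]=0
for c in cv2.findContours(d,0,2)[0]:
    if cv2.contourArea(c)>80: print("dark",cv2.boundingRect(c),cv2.contourArea(c))
E
```

```text
[ 0.5116 -0.2025  0.2206] [3.1414 0.0003 0.2147] [ 0.5192  0.1071 -2.4304] to hole [ 0.0012 -0.0015 -0.    ]
244 None
248 None
252 None
256 (np.int64(312), np.int64(315), 2)
260 (np.int64(305), np.int64(322), 9)
264 (np.int64(302), np.int64(318), 13)
268 (np.int64(300), np.int64(318), 14)
272 (np.int64(299), np.int64(316), 16)
276 (np.int64(299), np.int64(314), 15)
280 (np.int64(299), np.int64(313), 14)
284 (np.int64(298), np.int64(317), 17)
dark (300, 217, 26, 18) 180.0
```

>>> carry_out:
  deltas:
    - [1,0.0012,-0.0015,0.03,0,0,0]
    - [1,0,0,0.035,0,0,0]
    - [1,0,0,0.02,0,0,0]
    - [1,0,0,0.002,0,0,0]
    - [1,0,0,0,0,0,0]

```text
time_s: 20.95
eef_pos: [0.5134, -0.1981, 0.1337]
tcp_rot: [-3.141, 0.001, 0.22]
force: [0.5, 0.1, -2.9]
grip_width: 0.0181
grip_force: 79.0
```

```bash
python3 - <<'E'
from h import *
np.set_printoptions(precision=4,suppress=True)
s=monitor.get_state();p=s["eef_pos"];w=cam("wrist");im=viewer.read_camera("wrist");print(p,s["force"])
print("hole far edge expected",[np.round(proj(w,[.5098+.01225*np.cos(a),-.2021+.01225*np.sin(a),.045]),1) for a in np.radians([12.5,102.5,-77.5])])
hsv=cv2.cvtColor(im,cv2.COLOR_BGR2HSV); Rm=R.from_euler("xyz",s["tcp_rot"])
print("bar end far edge expected for offset -4.5mm",proj(w,p+Rm.apply([.0055,0,.083])))
for u in (310,316,322): print(u,hsv[228:268:2,u,2].tolist(),hsv[228:268:2,u,0].tolist())
E
```

```text
[ 0.5134 -0.1981  0.1337] [ 0.5357  0.0537 -2.9049]
hole far edge expected [array([320.8, 247.7]), array([298.8, 268.2]), array([342.5, 268.3])]
bar end far edge expected for offset -4.5mm (np.float64(315.0558557908465), np.float64(255.4744849093302))
310 [132, 134, 133, 134, 135, 134, 135, 135, 135, 135, 133, 110, 95, 99, 139, 149, 150, 151, 150, 149] [11, 11, 11, 11, 11, 11, 11, 11, 11, 11, 10, 10, 10, 12, 17, 18, 18, 18, 18, 18]
316 [139, 137, 135, 134, 133, 133, 135, 131, 132, 132, 109, 89, 88, 105, 133, 134, 135, 134, 134, 134] [10, 10, 11, 10, 11, 11, 11, 11, 11, 11, 11, 11, 11, 14, 18, 18, 18, 18, 18, 18]
322 [142, 143, 143, 143, 143, 143, 141, 140, 140, 138, 110, 90, 89, 95, 114, 116, 118, 119, 119, 119] [11, 11, 11, 11, 11, 11, 11, 11, 10, 10, 11, 10, 10, 12, 17, 17, 17, 18, 18, 18]
```

>>> carry_out:
  deltas:
    - [1,0.0018,0.002,0,0,0,0]
    - [1,0,0,0,0,0,0]
    - [1,0,0,0.002,0,0,0]
    - [1,0,0,0.002,0,0,0]
    - [1,0,0,0.002,0,0,0]
    - [1,0,0,0.002,0,0,0]
    - [1,0,0,0.002,0,0,0]
    - [1,0,0,0,0,0,0]

```text
time_s: 21.8
eef_pos: [0.5148, -0.2008, 0.1234]
tcp_rot: [-3.141, 0.001, 0.218]
force: [-1.5, -0.4, -2.9]
grip_width: 0.0183
grip_force: 79.5
```

>>> carry_out:
  deltas:
    - [1,0,0,0.005,0,0,0]
    - [1,0,0,0.005,0,0,0]
    - [1,0,0,0.005,0,0,0]
    - [1,0,0,0.005,0,0,0]
    - [1,0,0,0,0,0,0]

```text
time_s: 22.3
eef_pos: [0.5149, -0.2008, 0.103]
tcp_rot: [-3.141, 0.001, 0.218]
force: [-2.4, 0.1, -3.3]
grip_width: 0.0182
grip_force: 79.4
```

>>> carry_out:
  deltas:
    - [1,-0.0015,0,0.004,0,0,0]
    - [1,0,0,0.003,0,0,0]
    - [1,0,0,0.002,0,0,0]
    - [1,0,0,0.001,0,0,0]
    - [1,0,0,0,0,0,0]

```text
time_s: 22.8
eef_pos: [0.5141, -0.2013, 0.0939]
tcp_rot: [3.141, -0.0, 0.218]
force: [-0.1, 0.2, -2.7]
grip_width: 0.0185
grip_force: 79.3
```

>>> carry_out:
  deltas:
    - [1,0,0,0.001,0,0,0]
    - [1,0,0,0.001,0,0,0]
    - [1,0,0,0,0,0,0]

```text
time_s: 23.1
eef_pos: [0.514, -0.2012, 0.0922]
tcp_rot: [3.141, -0.0, 0.218]
force: [-0.1, 0.3, 0.2]
grip_width: 0.0184
grip_force: 79.9
```

On the floor of the hole. I'll release it and retreat.

>>> carry_out:
  deltas:
    - [-1,0,0,0,0,0,0]
    - [-1,0,0,0,0,0,0]
    - [-1,0,0,0,0,0,0]
    - [-1,0,0,0,0,0,0]
    - [-1,0,0,0,0,0,0]
    - [-1,0,0,-0.03,0,0,0]
    - [-1,0,0,-0.05,0,0,0]
    - [-1,0,0,-0.05,0,0,0]
    - [-1,0,0,0,0,0,0]
    - [-1,0,0,0,0,0,0]

```text
time_s: 24.1
eef_pos: [0.5143, -0.2011, 0.2232]
tcp_rot: [3.141, -0.003, 0.219]
force: [0.1, -0.1, -0.1]
grip_width: 0.0859
grip_force: 0.0
```

```bash
python3 - <<'E'
from h import *
import pickle
np.set_printoptions(precision=4,suppress=True)
s=monitor.get_state();print(s["time_s"],s["eef_pos"],s["force"])
a,b=cam("scene"),cam("side"); A=viewer.read_camera("scene");B=viewer.read_camera("side"); A0=cv2.imread("pics/scene0.png");B0=cv2.imread("pics/side0.png")
def bright(im,k,p,r=14):   # bar top: brass mask near the expected place
    u,v=[int(t) for t in proj(k,p)]; h=cv2.cvtColor(im[v-r:v+r,u-r:u+r],cv2.COLOR_BGR2HSV); m=cv2.inRange(h,(20,120,90),(32,255,255)); y,x=np.nonzero(m); return len(x),x.mean()+u-r,y.min()+v-r,y.max()+v-r
for im in (A0,A): print("scene bar",bright(im,a,[.5095,-.2021,.09],22))
for im in (B0,B): print("side bar",bright(im,b,[.5095,-.2021,.09],26))
# other parts unmoved: difference in small windows
for n,p in (("cup",None),):
    for nm,i0,i1,box in (("cup side",B0,B,(405,335,480,400)),("puck side",B0,B,(310,195,355,235)),("bracket side",B0,B,(220,280,270,335)),("spares side",B0,B,(215,330,330,380))):
        x0,y0,x1,y1=box; print(nm,(cv2.absdiff(i0,i1)[y0:y1,x0:x1].max(2)>50).mean())
# key head in both views, dark mask near expected
P=np.array([.580,.177,.090])
for nm,k,im in (("scene",a,A),("side",b,B)):
    u,v=[int(t) for t in proj(k,P)]; h=cv2.cvtColor(im[v-22:v+22,u-15:u+15],cv2.COLOR_BGR2HSV); m=cv2.inRange(h,(0,0,0),(180,255,85)); n,l,st,c=cv2.connectedComponentsWithStats(m); i=1+st[1:,4].argmax(); print(nm,(u,v),st[i]+[u-15,v-22,0,0,0],c[i]+[u-15,v-22])
E
```

```text
24.1 [ 0.5143 -0.2011  0.2232] [ 0.0889 -0.1324 -0.1117]<stdin>:7: RuntimeWarning: Mean of empty slice.
  ret = ret.dtype.type(ret / rcount)
Traceback (most recent call last):
ValueError: zero-size array to reduction operation minimum which has no identity
```

>>> carry_out:
  deltas:
    - [-1,0.04,-0.025,0,0,0,0]
    - [-1,0.04,-0.025,0,0,0,0]
    - [-1,0.04,-0.025,0,0,0,0]
    - [-1,0.04,-0.025,0,0,0,0]
    - [-1,0,0,0,0,0,0]
    - [-1,0,0,0,0,0,0]

```text
time_s: 24.8
eef_pos: [0.648, -0.0677, 0.2196]
tcp_rot: [-3.141, 0.004, 0.221]
force: [-1.0, -1.3, -0.0]
grip_width: 0.0855
grip_force: 0.0
```

```bash
python3 - <<'E'
from h import *
np.set_printoptions(precision=4,suppress=True)
s=monitor.get_state();print(s["time_s"],s["eef_pos"],s["force"])
b,a=cam("side"),cam("scene"); B=viewer.read_camera("side"); A=viewer.read_camera("scene"); B0=cv2.imread("pics/side0.png");A0=cv2.imread("pics/scene0.png")
def bl(im,box,lo,hi):
    x0,y0,x1,y1=box; m=cv2.inRange(cv2.cvtColor(im[y0:y1,x0:x1],cv2.COLOR_BGR2HSV),lo,hi); n,l,st,c=cv2.connectedComponentsWithStats(m)
    if n<2: return None
    i=1+st[1:,4].argmax(); return (st[i]+[x0,y0,0,0,0]).tolist(),np.round(c[i]+[x0,y0],1).tolist()
for n,im in (("before",B0),("after",B)):
    print(n,"bar top",bl(im,(245,385,295,470),(20,150,130),(35,255,255)),"key",bl(im,(205,165,260,225),(0,0,0),(180,255,85)),"cup",bl(im,(390,330,500,410),(0,200,80),(6,255,255)))
for n,im in (("before",A0),("after",A)):
    print(n,"bar",bl(im,(165,170,210,225),(17,100,90),(32,255,255)),"key",bl(im,(385,170,425,215),(0,0,0),(180,255,75)))
for nm,(x0,y0,x1,y1) in (("puck",(310,195,355,235)),("bracket",(220,280,270,335)),("spares",(215,330,330,380))): print(nm,(cv2.absdiff(B0,B)[y0:y1,x0:x1].max(2)>50).mean())
E
```

```text
24.8 [ 0.648  -0.0677  0.2196] [-1.0097 -1.3436 -0.0169]
before bar top ([256, 403, 19, 19, 277], [264.7, 412.4]) key ([220, 211, 18, 14, 101], [230.9, 218.6]) cup ([417, 351, 47, 43, 1311], [439.8, 372.1])
after bar top ([258, 403, 19, 19, 284], [267.0, 411.9]) key ([221, 191, 13, 34, 223], [226.9, 204.5]) cup ([417, 350, 47, 44, 1321], [439.8, 372.1])
before bar ([179, 182, 19, 33, 245], [188.5, 196.9]) key ([412, 181, 7, 18, 43], [415.4, 191.3])
after bar ([179, 183, 19, 32, 246], [188.4, 197.6]) key ([386, 185, 26, 15, 114], [401.9, 192.8])
puck 0.0005555555555555556
bracket 0.0
spares 0.00017391304347826088
```

The bar stands at its old height in its hole, the key stands in the keyway, and the other parts have not moved.

```bash
python3 -c "
from rig import manip; print(manip.sign_off())"
```

```text
the job is handed in; nothing more can be done
None
```

The job is handed in at about 25 s: the gib key is tight in the keyway, holding still under a push of about 19 N, the brass bar is back in its hole, and the cup, bracket and puck have not moved.

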